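Wind the bench timer and hold a setting square in the rack frame's corner

ROBOT

A 7-joint arm with a two-finger parallel gripper is mounted at the origin on the work surface. World frame = base frame: x ahead of the robot, y to its left, z up, the work surface at z = 0. Lengths are in m, angles in degrees, forces in N, time in s.
With the tool pointing down it reaches from about 0.425 to 0.95 m from the base axis. Payload 4.7 kg.
Tool frame: the origin (TCP) lies on the mounting face of the last link; the fingertips stand 173 mm ahead of it and the grasp point (between the pads) lies 155 mm ahead of it (ctrl.tip_reach is the distance from the TCP to the fingertips, in m); z points along the fingers, y is the line along which they close (so a half turn about z gives the same grasp; the last joint's range is limited). The gripper opens to 85 mm and grips with 20 to 120 N. Pads are 22 mm wide; open, the fingers measure 114 mm over their backs; the gripper's body (76 mm by 85 mm) begins 54 mm behind the grasp point. The pads swing forward as they close: fully open they stand 13 mm farther back than shut.
Start: joints at [69.219, 26.849, -2.785, 87.806, 1.381, 65.374, -4.715], TCP at [0.221, -0.638, 0.405] pointing down, gripper open.
Joint ranges: [-148.3, 148.3], [-19.14, 114.17], [-79.39, 73.82], [5.75, 140.21], [-59.74, 239.74], [12.07, 113.84], [-152.46, 152.46]. Speed limits (degrees/s): [147.25, 147.25, 180, 180, 180, 180, 180].

INTERFACE

Orientations are given as [roll, pitch, yaw] about the fixed x, y, z axes, in that order (R = Rz(yaw) Ry(pitch) Rx(roll)).
In Python, from workcell import status, imaging, ticket, ctrl gives the robot as it stands. The module is installed in compiled form; this text tells all that it offers.
- The arm moves only by the tool drive_tool, never from a script. Its argument "series" is one flat list of numbers, 7 for each row, row after row: the shift along the tool's x, y, z in mm, then the turn, a rotation vector about the tool's x, y, z in degrees, then the opening in per cent of the stroke, from 0 (shut) to 100 (fully open). A call has 1 to 5 rows; each row shifts and turns the commanded pose from where the row before left it, along the tool's axes as they then stand; what a row does not reach is not made up. A row lasts 1/10 s, in which the tool goes at most 50 mm and 8.59 degrees, less where a joint would pass 70% of its speed; a pose out of reach is approached as far as the arm can. A call is refused whole if a number of a shift passes 50 or a number of a turn 8.59, either way. A call with a gripper value outside its range is refused whole. The fingers move at their own pace and stop on an object; the grip force is fixed at half the most. Time passes only in rows, so rows that do not move let the fingers close. It gives the time, the measured TCP pose, the force, the opening and the grip force at its end, in the units of the state.
- status.get_obs(): the state, without advancing time (a new reading comes with each control period).
- imaging.grab_frame(name): name is "side" or "top" or "wrist"; returns (picture, depth): 384x512x3 uint8, red, green, blue; 384x512 float32, m along the optical axis (not along the pixel's ray), 0 where there is no reading.
- imaging.calibration(name): a dict with "fovy" (degrees; the focal length in pixels is half the picture's height over the tangent of half this angle, whatever the lens; pixels are square), "cx", "cy" (the principal point, pixels), "extrinsics" (4x4, takes a point from world to camera coordinates); the wrist camera has in their place "mount" (4x4, takes a point from camera to tool coordinates, whose origin is the TCP and whose axes are the flange's). Camera axes: x right, y down, z forward; pixel columns grow to the right and rows downward; lengths in m; the calibration is good to about 2 mm. A picture is of the moment at which its call begins: read the wrist's pose just before it. calibration takes no time and is no camera call.
- ticket.close_job(): hands the job in; it is judged then, once.
The state is a dict: "time_s": time; "joint_positions": joint angles; "qd": joint speeds; "tau": joint torques, N m; "ee_pos": TCP position; "tool_rot": TCP orientation; "wrist_force": force on the tool from outside, world axes, zero at the start; "ft_torque": the same for the moment, N m; "finger_gap": finger opening in m; "finger_force": force on a finger pad.
Only numpy, scipy, OpenCV 4.12 (cv2) and the standard library are available. Lean on these libraries where they do the work, as an engineer would, in place of code of your own. Each camera call takes 0.05 s, during which the arm holds its last target. There are 200 camera calls.

TASK

The corner of the aluminium rack frame is to be held square for a timed set: first wind the white bench timer's red key clockwise to its stop, in several part turns, then grip the setting square by its orange block and, flat on the bench, press it into the inside corner of the frame until its two outer faces are flush against both rails. Finish while still gripping it and pushing it firmly against both rails: do not let go. Do not knock over or shove the other things on the bench.

Things in the scene. Friction and masses are not known exactly. Their poses are not given: they have to be found in the camera images.
- key (a joint): turn of the timer's key, rad: grows clockwise seen from above, stop (fully wound) at 2.8; 2.6 and more counts as fully wound. Starts between 0 and 0.5. Sprung and ratcheted: turning takes 0.1 N m at first and 0.2 N m at the stop, and it stays where it is left
- key_grip (a point): point on the key's upright axis at the height to grip, 66 mm above the bench. The key is a red upright bar 44 mm long (along this point's x axis), 12 mm thick (along y), from 44 to 78 mm above the bench, with a white mark on top at its +x end; its axes turn with it
- timer: white round clockwork timer, 84 mm across, its top 40 mm above the bench, fixed to the bench; origin at the centre of its underside
- square_grip (a point): centre of the setting square's orange grip block, 44 mm long along its x axis, 22 mm thick along y, from 10 to 55 mm above the square's underside; this point is 32.5 mm above the underside. The block stands on a dark web plate 10 mm thick. Axes as the square's heel
- square_heel (a point): heel of the setting square, on its underside, z up: where its two outer faces meet (the tip itself is cut away by 8 mm). The long arm's outer face is the plane y = 0, the short arm's is x = 0. The grip block's centre is at x = -50, y = -42 mm from here. The square fits the frame with this point on frame_corner and its axes parallel to it
- square: the loose setting square, a steel L lying flat, 0.26 to 0.49 kg, 12 mm thick, arms 22 mm wide: the long arm runs 110 mm from the heel towards -x, the short arm 85 mm towards -y. Its steel slides easily; lean with 10 to 15 N towards each rail. Origin and axes as square_heel
- frame_corner (a point): inside corner of the rack frame at bench level: where the inner faces of its two rails meet; the open side lies towards -x and -y. The frame is fixed to the bench
- left_rail: aluminium rail, 25 mm high and 25 mm thick, along the frame's x axis: its inner face is the plane y = 0 of frame_corner and runs 140 mm towards -x; origin at frame_corner
- far_rail: aluminium rail, 25 mm high and 25 mm thick, along the frame's y axis: its inner face is the plane x = 0 of frame_corner and runs 120 mm towards -y; origin at frame_corner
- pen: black marker pen, 118 mm long, lying: leave alone
- bottle: bottle with blue cap, 60 mm across, 130 mm tall, origin at the base: leave alone
- beaker: glass beaker, 70 mm across, 85 mm tall, origin at the base: leave alone
- screwdriver: screwdriver, lying: leave alone
- offcut: short offcut of rail, 80 x 25 x 25 mm, lying: leave alone
- jar: amber jar with yellow lid, 64 mm across, 75 mm tall, origin at the base: leave alone
Mind the look-alikes: they are no part of the job. What is shaped like the square but brown or pink is not meant.

How it is judged (in metres and radians):
On the way, in this order (a step that is already met when the one before it is completed fails the run):
1. the timer's key is wound to its stop (value of joint key above 2.6 rad), for 0.2 s.
2. the gripped square's faces touch both rails (x of square_heel in the frame of frame_corner above -0.003 m and y of square_heel in the frame of frame_corner above -0.003 m and z of square_heel in the frame of frame_corner below 0.006 m and angle between the x axis of square_heel and the x axis of frame_corner, either way round below 0.03 rad and x of square_grip in the frame of frame_corner below 0 m and y of square_grip in the frame of frame_corner below 0 m and angle between square_heel's own z axis and vertical below 0.06 rad and contact force between square and left_rail above 1.5 N and contact force between square and far_rail above 1.5 N and contact force between the fingers and square above 4 N), for 0.2 s.
At the end, for the whole second after the job is handed in: The key is wound past 2.6 rad. The square lies flat on the bench in the inside corner (heel within 3 mm of both rail faces, parallel within 0.03 rad, level within 0.06 rad, underside within 6 mm of the bench), pressed on each rail with more than 1.5 N, still, and still gripped with more than 4 N (all of step 2 and value of joint key above 2.6 rad and linear speed of square below 0.02 m/s); the arm keeps its last pose, push and grip.
It fails at once if another thing on the bench is shoved more than 30 mm (distance of any of pen, bottle, beaker, screwdriver, offcut, jar from where it was at the start of the episode above 0.03 m).
It fails at once if the bottle, beaker or jar is knocked over (angle between any of bottle, beaker, jar's own z axis and vertical above 0.5 rad).
It also fails if it takes over 72 s, if anything falls off the work surface, if the arm or the gripper's body presses on something with over 40 N, if the wrist force passes 120 N, or if a joint passes its speed limit or range.

## Working session

There is one attempt and no reset: what is moved stays moved. The work goes in short steps, Python scripts to look and compute and a tool call to move; the robot and the scene stay as the last step left them, time stands still between calls to the robot, and variables do not carry over. Pictures are saved under pics/ and viewed, at most 10 in all, crops included, and the job is handed in when it is done.

Besides the shell and the picture viewer there is one more tool, called after "Emit:" as name(argument=value, ...) on one line, values as JSON. drive_tool: Moves the arm, as the interface text tells. Its arguments: {"type":"object","properties":{"series":{"type":"array"}},"required":["series"]}

```bash
mkdir -p pics; cat > h.py <<'E'
import numpy as np, cv2
from scipy.spatial.transform import Rotation as R
from workcell import status, imaging, ticket, ctrl
def K(c):
    f=192/np.tan(np.radians(c['fovy'])/2); return f,c['cx'],c['cy']
def tool():
    o=status.get_obs(); T=np.eye(4); T[:3,:3]=R.from_euler('xyz',o['tool_rot'],degrees=True).as_matrix(); T[:3,3]=o['ee_pos']; return T
def look(name):
    c=imaging.calibration(name)
    M=tool()@np.array(c['mount']) if name=='wrist' else np.linalg.inv(np.array(c['extrinsics']))
    im,d=imaging.grab_frame(name); return im,d,K(c),M
def ray(uv,k,M,z):
    uv=np.atleast_2d(uv).astype(float); f,cx,cy=k
    d=np.c_[(uv[:,0]-cx)/f,(uv[:,1]-cy)/f,np.ones(len(uv))]@M[:3,:3].T
    o=M[:3,3]; return o+d*((z-o[2])/d[:,2])[:,None]
def save(n,im,s=1.0): cv2.imwrite('pics/'+n,cv2.resize(im[...,::-1],None,fx=s,fy=s,interpolation=cv2.INTER_CUBIC))
E
python3 - <<'E'
from h import *
print(status.get_obs())
for n in('top','side'):
    im,d,k,M=look(n); save(n+'0.png',im,1.5); np.savez(n+'0',im=im,d=d,k=k,M=M); print(n,k,M.round(3).tolist())
E
```

```text
{'time_s': 0.0, 'joint_positions': array([69.21952613, 26.89621836, -2.78498766, 87.87518266,  1.3789284 ,
       65.37427298, -4.71463739]), 'qd': array([ 0.17562275, -0.02859866,  0.0465827 ,  0.0525382 ,  0.01203183,
       -0.01719149,  0.03096753]), 'tau': array([ 3.93517994e-04, -5.10313439e+01, -4.62458585e-02, -2.37716067e+01,
        1.08468131e-02,  7.45395402e-03, -4.97768781e-06]), 'ee_pos': array([ 0.22109422, -0.63749412,  0.40366313]), 'tool_rot': array([-1.79887809e+02,  2.12865504e-03,  1.91271007e+01]), 'wrist_force': array([ 0.47984949, -0.61066071, -0.44423666]), 'ft_torque': array([-0.03470021,  0.00309781,  0.01598428]), 'finger_force': 0.0, 'finger_gap': 0.08550961559917467}
top (np.float64(363.396241017455), 260.875471844349, 192.75916357550835) [[-0.009, -0.984, 0.178, 0.284], [-1.0, 0.011, 0.008, 0.011], [-0.009, -0.178, -0.984, 1.261], [0.0, 0.0, 0.0, 1.0]]
side (np.float64(388.9686935768615), 253.58449403701331, 193.94333561067612) [[0.954, -0.216, 0.209, 0.186], [-0.3, -0.717, 0.629, -0.928], [0.014, -0.662, -0.749, 1.18], [0.0, 0.0, 0.0, 1.0]]
```

View pics/top0.png

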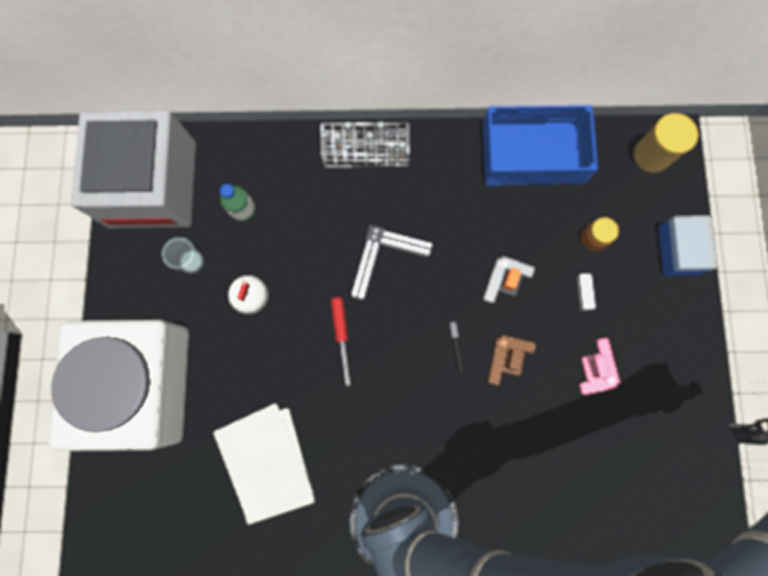

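View pics/side0.png

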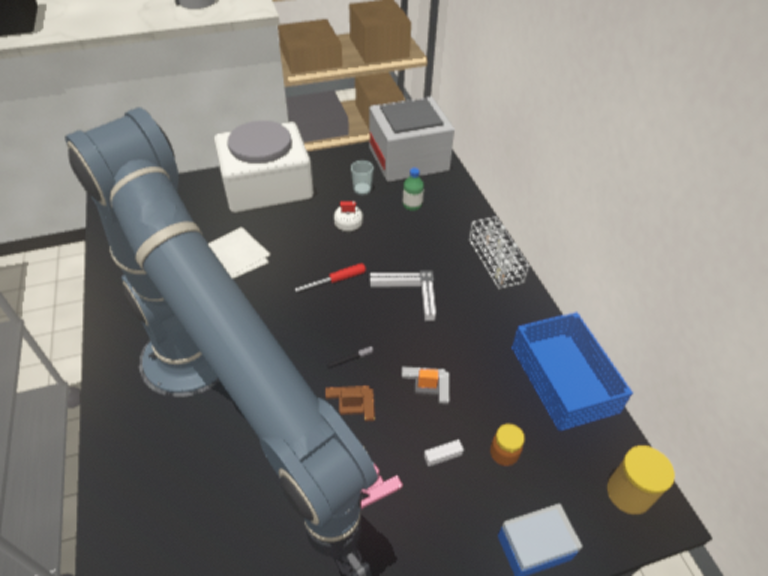

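The top view at 1.5x shows the timer at (247,294) with its red key, the frame corner at (375,235), and the grey square with its orange block at (512,280), heel up-left at about (502,262). The brown (512,360) and pink (600,368) ones are look-alikes. The side view agrees. Now I'll measure.

```bash
python3 - <<'E'
from h import *
z=np.load('top0.npz');im,k,M=z['im'],z['k'],z['M']
h=cv2.cvtColor(im,cv2.COLOR_RGB2HSV)
def m(x0,y0,x1,y1,lo,hi):
    a=np.zeros(im.shape[:2],np.uint8);a[y0:y1,x0:x1]=cv2.inRange(h,lo,hi)[y0:y1,x0:x1];v,u=np.nonzero(a);return np.c_[u,v]
key=m(150,180,180,215,(0,130,80),(6,255,255));key2=m(150,180,180,215,(170,130,80),(180,255,255))
p=np.r_[key,key2]; print('key',len(p),ray(p.mean(0),k,M,.07))
p=m(150,178,182,213,(0,0,120),(180,60,255));c,r=cv2.minEnclosingCircle(p.astype(np.float32));print('timer',c,r,ray(c,k,M,.03))
p=m(325,165,360,200,(5,130,100),(20,255,255));print('orange',len(p),p.mean(0),ray(p.mean(0),k,M,.045))
for n,q,zz in(('corner',(375,235),.025),('Lend',(358,297),.025),('Fend',(430,248),.025),('heel',(502,260),.012),('sL',(490,300),.012),('sS',(533,270),.012)):
    print(n,ray(np.array(q)/1.5,k,M,zz))
for n,q in(('bottle',(236,200)),('beaker',(182,255)),('sdr',(338,300)),('jar',(600,235)),('offcut',(587,290)),('pen',(455,325))):print(n,ray(np.array(q)/1.5,k,M,.03)[0].round(3))
E
```

```text
key 35 [[0.49782651 0.35215939 0.07      ]]
timer (164.58642578125, 195.8086395263672) 12.984807968139648 [[0.49986298 0.35298225 0.03      ]]
orange 102 [340.82352941 185.98039216] [[ 0.52461997 -0.25165255  0.045     ]]
corner [[0.63738231 0.0581073  0.025     ]]
Lend [[0.49025573 0.0978133  0.025     ]]
Fend [[ 0.60441875 -0.07024449  0.025     ]]
heel [[ 0.57678129 -0.23935646  0.012     ]]
sL [[ 0.48204515 -0.20728924  0.012     ]]
sS [[ 0.55196062 -0.31060858  0.012     ]]
bottle [0.726 0.387 0.03 ]
beaker [0.593 0.508 0.03 ]
sdr [0.483 0.143 0.03 ]
jar [ 0.63  -0.466  0.03 ]
offcut [ 0.5   -0.427  0.03 ]
pen [ 0.423 -0.123  0.03 ]
```

Emit:
drive_tool(series=[39,-27.5,0,0,0,0,100,39,-27.5,0,0,0,0,100,39,-27.5,0,0,0,0,100,39,-27.5,0,0,0,0,100,39,-27.5,0,0,0,0,100])

```text
time_s: 0.6
ee_pos: [0.3611, -0.4421, 0.4044]
tool_rot: [-180.0, 0.0, 19.1]
wrist_force: [0.8, -1.5, 0.7]
finger_gap: 0.0851
finger_force: 0.0
```

Emit:
drive_tool(series=[39,-27.5,0,0,0,0,100,39,-27.5,0,0,0,0,100,39,-27.5,0,0,0,0,100,39,-27.5,0,0,0,0,100,0,0,0,0,0,0,100])

```text
time_s: 1.1
ee_pos: [0.4757, -0.2817, 0.4047]
tool_rot: [-179.8, -0.2, 19.9]
wrist_force: [0.1, -0.4, 0.3]
finger_gap: 0.0855
finger_force: 0.0
```

```bash
cat >> h.py <<'E'
def go(x,y,z,yaw=None):
    T=tool(); o=status.get_obs(); s=T[:3,:3].T@(np.array([x,y,z])-T[:3,3])*1000
    print('shift mm',s.round(1),'|',np.linalg.norm(s).round(1),'yaw now',o['tool_rot'].round(2),'pos',T[:3,3].round(4),'j',o['joint_positions'].round(0),'t',o['time_s'])
E
python3 - <<'E'
from h import *
im,d,k,M=look('wrist');save('w1.png',im,1.2);np.savez('w1',im=im,d=d,k=k,M=M);print(M.round(3).tolist(),k)
go(.52,.03,.40)
E
```

```text
[[0.339, -0.901, -0.269, 0.545], [-0.941, -0.326, -0.095, -0.256], [-0.002, 0.285, -0.958, 0.374], [0.0, 0.0, 0.0, 1.0]] (np.float64(287.08667477515917), 255.14885007914745, 190.01200644953738)
shift mm [ 149.2 -281.5    5. ] | 318.6 yaw now [-1.7993e+02 -5.0000e-02  1.9580e+01] pos [ 0.4737 -0.2852  0.4045] j [ 37.  16. -13. 104.   4.  60. -48.] t 1.15
```

View pics/w1.png

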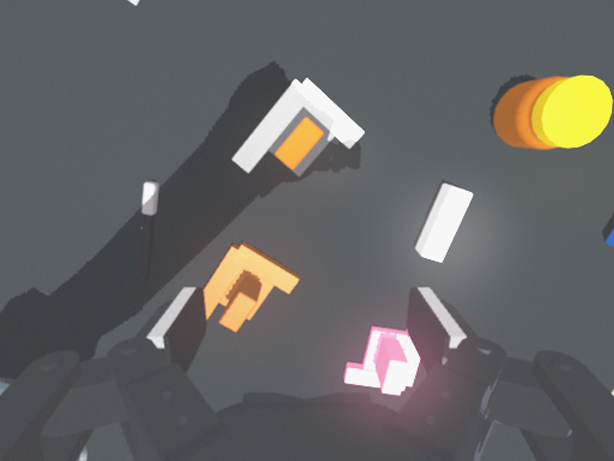

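Wrist view at 1.2x: the square's heel is at about (303,80), its arm ends at (240,165) and (363,135), the orange top at (300,142). Next, over the frame.

Emit:
drive_tool(series=[21,-40,0,0,0,0,100,21,-40,0,0,0,0,100,21,-40,0,0,0,0,100,21,-40,0,0,0,0,100,21,-40,0,0,0,0,100])

```text
time_s: 1.65
ee_pos: [0.505, -0.0655, 0.4046]
tool_rot: [180.0, 0.0, 19.0]
wrist_force: [1.2, 0.8, 0.0]
finger_gap: 0.0854
finger_force: 0.0
```

Emit:
drive_tool(series=[21,-40,0,0,0,0,100,21,-40,0,0,0,0,100,0,0,0,0,0,0,100,0,0,0,0,0,0,100])

```text
time_s: 2.05
ee_pos: [0.5188, 0.0235, 0.4044]
tool_rot: [180.0, 0.1, 19.2]
wrist_force: [-0.2, -1.0, 1.0]
finger_gap: 0.0851
finger_force: 0.0
```

```bash
python3 - <<'E'
from h import *
im,d,k,M=look('wrist');save('w2.png',im,1.5);np.savez('w2',im=im,d=d,k=k,M=M)
go(.44,.33,.40)
E
```

```text
shift mm [  25.8 -316.7    4. ] | 317.8 yaw now [1.7995e+02 7.0000e-02 1.9010e+01] pos [0.5188 0.0222 0.4043] j [ 13.  14. -23. 108.   6.  60. -84.] t 2.1
```

View pics/w2.png

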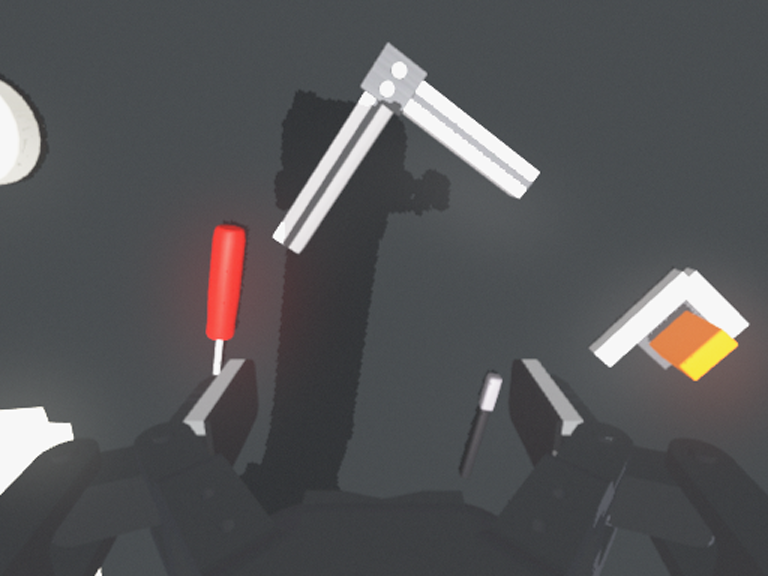

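Wrist view at 1.5x: the frame's corner plate is at (393,78). The left rail's inner top edge runs (299,252)→(392,107), the far rail's (403,108)→(520,198). The square is also visible at right. Next, the timer.

Emit:
drive_tool(series=[3,-40,0,0,0,0,100,3,-40,0,0,0,0,100,3,-40,0,0,0,0,100,3,-40,0,0,0,0,100,3,-40,0,0,0,0,100])

```text
time_s: 2.6
ee_pos: [0.468, 0.2164, 0.4045]
tool_rot: [179.9, 0.0, 18.8]
wrist_force: [0.2, -0.1, 0.4]
finger_gap: 0.0854
finger_force: 0.0
```

Emit:
drive_tool(series=[3,-40,10,0,0,0,100,3,-40,10,0,0,0,100,3,-40,10,0,0,0,100,0,0,10,0,0,0,100,0,0,0,0,0,0,100])

```text
time_s: 3.1
ee_pos: [0.4373, 0.3324, 0.3629]
tool_rot: [179.9, 0.2, 19.0]
wrist_force: [0.2, -1.1, -0.2]
finger_gap: 0.0855
finger_force: 0.0
```

```bash
python3 - <<'E'
from h import *
im,d,k,M=look('wrist');np.savez('w3',im=im,d=d,k=k,M=M)
h=cv2.cvtColor(im,cv2.COLOR_RGB2HSV)
red=cv2.inRange(h,(0,120,60),(8,255,255))|cv2.inRange(h,(170,120,60),(180,255,255))
n,l,s,c=cv2.connectedComponentsWithStats(red)
for i in range(1,n):
    if s[i,4]>40:
        print(s[i],c[i],ray(c[i],k,M,.065)[0].round(4))
u,v=k[1:] 
j=np.argmin([np.linalg.norm(ray(c[i],k,M,.07)[0][:2]-(.499,.353)) if s[i,4]>40 else 9 for i in range(1,n)])+1
x,y=c[j].astype(int);x0,y0=max(x-50,0),max(y-40,0);print(x0,y0)
save('w3.png',im[y0:y0+80,x0:x0+100],5)
go(.499,.353,.30)
E
```

```text
[237  84  39  49 630] [255.36666667 109.2047619 ] [0.5019 0.3545 0.065 ]
[ 383  175   49   84 2074] [406.38090646 214.86306654] [0.4551 0.1789 0.065 ]
205 69
shift mm [64.8 -0.5 63.6] | 90.7 yaw now [1.7987e+02 1.1000e-01 1.8930e+01] pos [0.438  0.3317 0.3637] j [ -16.   21.  -32.  106.   13.   57. -125.] t 3.15
```

View pics/w3.png

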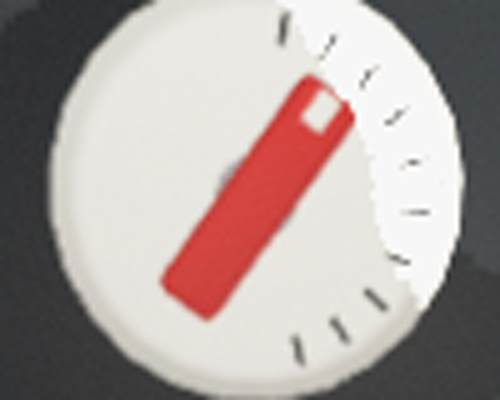

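Crop: key bar runs from (187,300) to its marked end (331,95), i.e. full-picture (242,129)→(271,88).

```bash
python3 - <<'E'
from h import *
z=np.load('w3.npz');k,M=z['k'],z['M']
a,b=ray([(242.4,129),(271.2,88)],k,M,.078)
d=b-a;print(a,b,np.linalg.norm(d),'yaw',np.degrees(np.arctan2(d[1],d[0])),'mid',(a+b)/2)
# timer disc, white-ish
c=ray([(205+256/5,69+190/5)],k,M,.04);print('disc',c)
E
```

```text
[0.4828905  0.35989981 0.078     ] [0.52252767 0.34775004 0.078     ] 0.04145747649520447 yaw -17.04158899610155 mid [0.50270908 0.35382492 0.078     ]
disc [[0.50364296 0.35417922 0.04      ]]
```

Emit:
drive_tool(series=[34,0,20,0,0,0,100,34,0,20,0,0,0,100,0,0,20,0,0,-8.5,100,0,0,0,0,0,-8.5,100,0,0,0,0,0,-8.5,100])

```text
time_s: 3.65
ee_pos: [0.5029, 0.3533, 0.304]
tool_rot: [179.9, 0.1, 44.7]
wrist_force: [0.7, 0.4, -0.4]
finger_gap: 0.0854
finger_force: 0.0
```

Emit:
drive_tool(series=[0,0,0,0,0,-8.5,100,0,0,0,0,0,-8.5,100,0,0,0,0,0,-8.5,100,0,0,0,0,0,-8.5,100,0,0,0,0,0,-8.5,100])

```text
time_s: 4.15
ee_pos: [0.503, 0.3533, 0.305]
tool_rot: [179.9, 0.1, 87.2]
wrist_force: [0.0, -0.0, 0.0]
finger_gap: 0.0854
finger_force: 0.0
```

Emit:
drive_tool(series=[0,0,0,0,0,-8.5,100,0,0,0,0,0,-8.5,100,0,0,0,0,0,-8.5,100,0,0,0,0,0,-8.5,100,0,0,0,0,0,-8.5,100])

```text
time_s: 4.65
ee_pos: [0.5031, 0.3533, 0.3048]
tool_rot: [-180.0, 0.2, 129.7]
wrist_force: [0.1, 0.5, -0.5]
finger_gap: 0.0856
finger_force: 0.0
```

Emit:
drive_tool(series=[0,0,0,0,0,-8.5,100,0,0,0,0,0,-8.5,100,0,0,0,0,0,-8.5,100,0,0,0,0,0,-8.5,100,0,0,0,0,0,0,100])

```text
time_s: 5.15
ee_pos: [0.503, 0.3535, 0.3043]
tool_rot: [-179.9, 0.0, 163.3]
wrist_force: [-0.0, -0.2, 0.1]
finger_gap: 0.0853
finger_force: 0.0
```

```bash
python3 - <<'E'
from h import *
im,d,k,M=look('wrist');np.savez('w4',im=im,d=d,k=k,M=M)
h=cv2.cvtColor(im,cv2.COLOR_RGB2HSV)
red=cv2.inRange(h,(0,120,60),(8,255,255))|cv2.inRange(h,(170,120,60),(180,255,255))
n,l,s,c=cv2.connectedComponentsWithStats(red)
for i in range(1,n):
    if s[i,4]>40:
        v,u=np.nonzero(l==i);P=ray(np.c_[u,v],k,M,.072);r=cv2.minAreaRect((P[:,:2]*1000).astype(np.float32));print(s[i],r)
go(.503,.354,.221)
E
```

```text
[   0  133   67  104 3097] ((440.91595458984375, 196.0915069580078), (77.50067901611328, 27.77356719970703), 8.580831527709961)
[248 177  16  59 724] ((503.61328125, 354.1788635253906), (11.060552597045898, 45.93278884887695), 72.90740203857422)
[483 293  29  37 531] ((653.4364013671875, 521.1934814453125), (22.339553833007812, 37.21392822265625), 87.76011657714844)
shift mm [-0.2  0.3 83.4] | 83.4 yaw now [-1.7992e+02  4.0000e-02  1.6322e+02] pos [0.5027 0.3539 0.3044] j [  2.  42. -62. 100.  41.  64.   0.] t 5.2
```

Emit:
drive_tool(series=[0,0,30,0,0,0,60,0,0,30,0,0,0,60,0,0,23,0,0,0,60,0,0,0,0,0,0,0,0,0,0,0,0,0,0])

```text
time_s: 5.7
ee_pos: [0.5015, 0.3559, 0.2222]
tool_rot: [-180.0, 0.0, 163.5]
wrist_force: [-0.3, -0.3, 0.6]
finger_gap: 0.023
finger_force: 0.0
```

Emit:
drive_tool(series=[0,0,0,0,0,0,0,0,0,0,0,0,0,0,0,0,0,0,0,0,0,0,0,0,0,0,0,0])

```text
time_s: 6.1
ee_pos: [0.5011, 0.3548, 0.223]
tool_rot: [-179.7, 0.1, 163.5]
wrist_force: [-2.2, -6.0, 3.3]
finger_gap: 0.0112
finger_force: 59.5
```

Emit:
drive_tool(series=[0,0,0,0,0,8,0,0,0,0,0,0,8,0,0,0,0,0,0,8,0,0,0,0,0,0,8,0,0,0,0,0,0,8,0])

```text
time_s: 6.6
ee_pos: [0.5014, 0.3551, 0.2231]
tool_rot: [-180.0, 0.2, 123.2]
wrist_force: [0.6, -2.5, 0.2]
finger_gap: 0.0107
finger_force: 59.0
```

Emit:
drive_tool(series=[0,0,0,0,0,8,0,0,0,0,0,0,8,0,0,0,0,0,0,8,0,0,0,0,0,0,8,0,0,0,0,0,0,0,0])

```text
time_s: 7.1
ee_pos: [0.5018, 0.3553, 0.223]
tool_rot: [179.8, 0.1, 91.5]
wrist_force: [2.6, -4.2, 0.8]
finger_gap: 0.0108
finger_force: 60.0
```

```bash
python3 - <<'E'
from h import *
go(.503,.354,.221);print(status.get_obs()['ft_torque'])
E
```

```text
shift mm [-1.3  1.1  2. ] | 2.7 yaw now [1.7983e+02 1.4000e-01 9.1530e+01] pos [0.5018 0.3553 0.223 ] j [-10.  40. -42. 103.  34.  50. -66.] t 7.1
[-0.94870293 -0.29458467 -0.05882845]
```

Emit:
drive_tool(series=[0,0,0,0,0,8,0,0,0,0,0,0,8,0,0,0,0,0,0,8,0,0,0,0,0,0,8,0,0,0,0,0,0,8,0])

```text
time_s: 7.6
ee_pos: [0.5026, 0.3549, 0.223]
tool_rot: [179.8, -0.0, 51.4]
wrist_force: [3.4, -4.7, 0.5]
finger_gap: 0.0113
finger_force: 60.2
```

Emit:
drive_tool(series=[0,0,0,0,0,4,0,0,0,0,0,0,4,0,0,0,0,0,0,0,0])

```text
time_s: 7.9
ee_pos: [0.5027, 0.3549, 0.2231]
tool_rot: [179.8, -0.1, 43.6]
wrist_force: [2.5, -4.5, 2.0]
finger_gap: 0.0107
finger_force: 60.2
```

```bash
python3 - <<'E'
from h import *
go(.503,.354,.221);print(status.get_obs()['ft_torque'])
E
```

```text
shift mm [-0.4  0.9  2.1] | 2.3 yaw now [ 1.7976e+02 -7.0000e-02  4.3640e+01] pos [0.5027 0.3549 0.2231] j [ -17.   37.  -30.  104.   25.   46. -107.] t 7.9
[-1.10109106 -0.63954831 -0.02201623]
```

Emit:
drive_tool(series=[0,0,0,0,0,6,0,0,0,0,0,0,6,0,0,0,0,0,0,6,0,0,0,0,0,0,0,0])

```text
time_s: 8.3
ee_pos: [0.5026, 0.3548, 0.2231]
tool_rot: [179.7, -0.2, 26.0]
wrist_force: [4.6, -6.7, 1.9]
finger_gap: 0.0111
finger_force: 66.2
```

```bash
python3 - <<'E'
from h import *
go(.503,.354,.221);print(status.get_obs()['ft_torque'])
E
```

```text
shift mm [-0.   0.9  2.1] | 2.3 yaw now [ 1.7969e+02 -1.7000e-01  2.5950e+01] pos [0.5026 0.3548 0.2231] j [ -21.   36.  -26.  104.   21.   45. -121.] t 8.3
[-1.39686756 -0.79040513  1.29447159]
```

Torque about z jumped to 1.3 N m, so the stop is reached. Release, rise and check.

Emit:
drive_tool(series=[0,0,0,0,0,0,0,0,0,0,0,0,0,70,0,0,0,0,0,0,70,0,0,0,0,0,0,70,0,0,-40,0,0,0,70])

```text
time_s: 8.8
ee_pos: [0.4992, 0.3552, 0.2576]
tool_rot: [179.9, 0.6, 25.7]
wrist_force: [0.5, 0.4, 0.5]
finger_gap: 0.0599
finger_force: 0.0
```

Emit:
drive_tool(series=[0,0,-40,0,0,0,70,0,0,-40,0,0,0,70,0,0,0,0,0,0,70,0,0,0,0,0,0,70])

```text
time_s: 9.2
ee_pos: [0.5006, 0.3569, 0.3429]
tool_rot: [-180.0, -0.1, 25.7]
wrist_force: [0.7, 0.4, -0.9]
finger_gap: 0.0599
finger_force: 0.0
```

```bash
python3 - <<'E'
from h import *
im,d,k,M=look('wrist')
h=cv2.cvtColor(im,cv2.COLOR_RGB2HSV)
red=cv2.inRange(h,(0,120,60),(8,255,255))|cv2.inRange(h,(170,120,60),(180,255,255))
n,l,s,c=cv2.connectedComponentsWithStats(red)
for i in range(1,n):
    if s[i,4]>40:
        v,u=np.nonzero(l==i);P=ray(np.c_[u,v],k,M,.072);r=cv2.minAreaRect((P[:,:2]*1000).astype(np.float32));print(s[i],r)
# square and frame from earlier views
z=np.load('w1.npz');k1,M1,im1=z['k'],z['M'],z['im']
h=cv2.cvtColor(im1,cv2.COLOR_RGB2HSV)[80:150,215:285];v,u=np.nonzero(cv2.inRange(h,(8,150,150),(25,255,255)))
P=ray(np.c_[u+215,v+80],k1,M1,.055);print('orange',len(u),cv2.minAreaRect((P[:,:2]*1000).astype(np.float32)))
z=np.load('w2.npz');k2,M2=z['k'],z['M']
A=ray(np.array([(299,252),(392,107),(403,108),(520,198)])/1.5,k2,M2,.025);print(A.round(4))
a=A[1]-A[0];b=A[2]-A[3];print('yaws',np.degrees(np.arctan2(a[1],a[0])),np.degrees(np.arctan2(b[1],b[0]))-90)
t=np.linalg.solve(np.c_[a[:2],-b[:2]],A[2,:2]-A[0,:2]);print('corner',A[0]+a*t[0])
go(.49,-.23,.40)
E
```

```text
[252 162  16  55 660] ((504.3392028808594, 355.3402099609375), (49.31684494018555, 11.334330558776855), 28.99232292175293)
[384 253  38  34 740] ((491.1463317871094, 195.6202392578125), (37.471885681152344, 26.6519775390625), 8.767217636108398)
orange 816 ((528.2179565429688, -253.62596130371094), (21.476858139038086, 43.30412673950195), 68.66485595703125)
[[ 0.4935  0.0883  0.025 ]
 [ 0.6234  0.053   0.025 ]
 [ 0.6254  0.0449  0.025 ]
 [ 0.5934 -0.0657  0.025 ]]
yaws -15.235951217046898 -16.136692817989186
corner [0.62743871 0.05186413 0.025     ]
shift mm [-263.5  523.9  -58.4] | 589.4 yaw now [-1.800e+02  2.000e-02  2.568e+01] pos [0.5005 0.3564 0.3415] j [ -18.   28.  -30.   99.   16.   57. -117.] t 9.25
```

Emit:
drive_tool(series=[-18.5,43,-12,0,0,0,70,-18.5,43,-12,0,0,0,70,-18.5,43,-12,0,0,0,70,-18.5,43,-12,0,0,0,70,-18.5,43,0,0,0,0,70])

```text
time_s: 9.75
ee_pos: [0.5104, 0.1208, 0.3896]
tool_rot: [-180.0, -0.0, 25.7]
wrist_force: [0.3, -0.1, -0.3]
finger_gap: 0.0599
finger_force: 0.0
```

Emit:
drive_tool(series=[-18.5,43,0,0,0,0,70,-18.5,43,0,0,0,0,70,-18.5,43,0,0,0,0,70,-18.5,43,0,0,0,0,70,-18.5,43,0,0,0,0,70])

```text
time_s: 10.25
ee_pos: [0.5194, -0.1132, 0.3881]
tool_rot: [-179.9, 0.1, 25.7]
wrist_force: [1.1, 0.0, 0.3]
finger_gap: 0.0597
finger_force: 0.0
```

Emit:
drive_tool(series=[-18.5,43,0,0,0,0,70,-18.5,43,0,0,0,0,70,0,0,0,0,0,8,70,0,0,0,0,0,8,70,0,0,0,0,0,8,70])

```text
time_s: 10.75
ee_pos: [0.5235, -0.2054, 0.3876]
tool_rot: [-179.9, 0.2, 1.3]
wrist_force: [-0.7, 0.7, -0.8]
finger_gap: 0.0595
finger_force: 0.0
```

Emit:
drive_tool(series=[0,0,0,0,0,8,70,0,0,0,0,0,8,70,0,0,0,0,0,7,70,0,0,0,0,0,0,70,0,0,0,0,0,0,70])

```text
time_s: 11.25
ee_pos: [0.5238, -0.2047, 0.3885]
tool_rot: [180.0, 0.1, -21.2]
wrist_force: [0.4, 0.0, -0.5]
finger_gap: 0.0594
finger_force: 0.0
```

```bash
python3 - <<'E'
from h import *
go(.528,-.254,.30)
im,d,k,M=look('wrist');np.savez('w5',im=im,d=d,k=k,M=M)
h=cv2.cvtColor(im,cv2.COLOR_RGB2HSV);m=cv2.inRange(h,(5,150,120),(25,255,255))
n,l,s,c=cv2.connectedComponentsWithStats(m)
for i in range(1,n):
    if s[i,4]>100:
        v,u=np.nonzero(l==i);P=ray(np.c_[u,v],k,M,.055);print(s[i],cv2.minAreaRect((P[:,:2]*1000).astype(np.float32)))
save('w5.png',im,1.2)
E
```

```text
shift mm [21.9 44.5 88.4] | 101.4 yaw now [ 1.7999e+02  1.3000e-01 -2.1190e+01] pos [ 0.5238 -0.2047  0.3885] j [ 26.  18. -11. 104.   4.  59. -98.] t 11.25
[449   0  36   8 204] ((603.9307861328125, -442.3871765136719), (32.063270568847656, 5.613038539886475), 68.79859161376953)
[ 284  130   25   44 1010] ((530.842529296875, -252.0442657470703), (25.005619049072266, 45.8214111328125), 69.21702575683594)
[338 237  26  15 250] ((404.7294921875, -277.02398681640625), (28.84652328491211, 17.89499855041504), 75.93508911132812)
[301 247  21  64 705] ((376.344970703125, -218.66705322265625), (18.804819107055664, 88.7379379272461), 77.3540267944336)
```

View pics/w5.png

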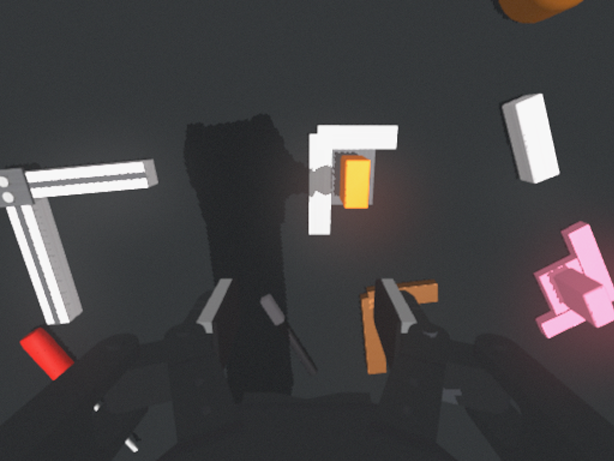

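Wrist view at 1.2x: the square lies upright in the tool's axes, with the orange top at (356,182), arms at (320,185) and (360,137). So the tool is parallel to it. Move over and down.

Emit:
drive_tool(series=[11,22,30,0,0,0,60,11.5,22,30,0,0,0,60,0,0,30,0,0,0,60,0,0,0,0,0,0,60,0,0,0,0,0,0,60])

```text
time_s: 11.8
ee_pos: [0.5291, -0.2537, 0.2997]
tool_rot: [-180.0, 0.1, -21.3]
wrist_force: [0.6, -0.1, 0.8]
finger_gap: 0.0511
finger_force: 0.0
```

```bash
python3 - <<'E'
from h import *
go(.529,-.2535,.190)
im,d,k,M=look('wrist')
h=cv2.cvtColor(im,cv2.COLOR_RGB2HSV);m=cv2.inRange(h,(5,150,120),(25,255,255))
n,l,s,c=cv2.connectedComponentsWithStats(m)
for i in range(1,n):
    if s[i,4]>100:
        v,u=np.nonzero(l==i);P=ray(np.c_[u,v],k,M,.055);print(s[i],cv2.minAreaRect((P[:,:2]*1000).astype(np.float32)))
E
```

```text
shift mm [-0.000e+00 -1.000e-01  1.097e+02] | 109.7 yaw now [-1.7996e+02  6.0000e-02 -2.1280e+01] pos [ 0.5291 -0.2537  0.2997] j [ 28.  25.  -9. 106.   5.  49. -94.] t 11.8
[ 418    0   85   20 1100] ((604.2564697265625, -423.94378662109375), (54.31409454345703, 10.8778076171875), 68.69515991210938)
[ 243  164   28   63 1311] ((532.8778076171875, -254.8805389404297), (20.757427215576172, 50.91627883911133), 67.9975814819336)
```

Emit:
drive_tool(series=[0,0,40,0,0,0,60,0,0,40,0,0,0,60,0,0,29,0,0,0,60,0,0,0,0,0,0,60,0,0,0,0,0,0,0])

```text
time_s: 12.35
ee_pos: [0.53, -0.254, 0.1925]
tool_rot: [-180.0, -0.2, -21.3]
wrist_force: [-0.1, -0.2, -0.1]
finger_gap: 0.0382
finger_force: 0.0
```

Emit:
drive_tool(series=[0,0,0,0,0,0,0,0,0,0,0,0,0,0,0,0,0,0,0,0,0,0,0,0,0,0,0,0])

```text
time_s: 12.75
ee_pos: [0.5302, -0.2544, 0.1936]
tool_rot: [180.0, -0.3, -21.4]
wrist_force: [0.6, 0.9, 7.2]
finger_gap: 0.0212
finger_force: 60.2
```

Emit:
drive_tool(series=[0,0,-20,0,0,0,0,0,0,-30,0,0,0,0,0,0,-30,0,0,0,0,0,0,0,0,0,0,0,0,0,0,0,0,0,0])

```text
time_s: 13.25
ee_pos: [0.5285, -0.2541, 0.2711]
tool_rot: [180.0, -0.1, -21.4]
wrist_force: [-0.8, 0.7, -5.2]
finger_gap: 0.0212
finger_force: 59.4
```

```bash
python3 - <<'E'
from h import *
go(.529,-.2535,.190)
im,d,k,M=look('wrist');np.savez('w6',im=im,d=d,k=k,M=M);save('w6.png',im,1.5)
E
```

```text
shift mm [ 0.1 -0.8 81.1] | 81.2 yaw now [ 1.7998e+02 -5.0000e-02 -2.1380e+01] pos [ 0.5285 -0.2541  0.2711] j [ 28.  27.  -9. 107.   6.  46. -95.] t 13.25
```

View pics/w6.png

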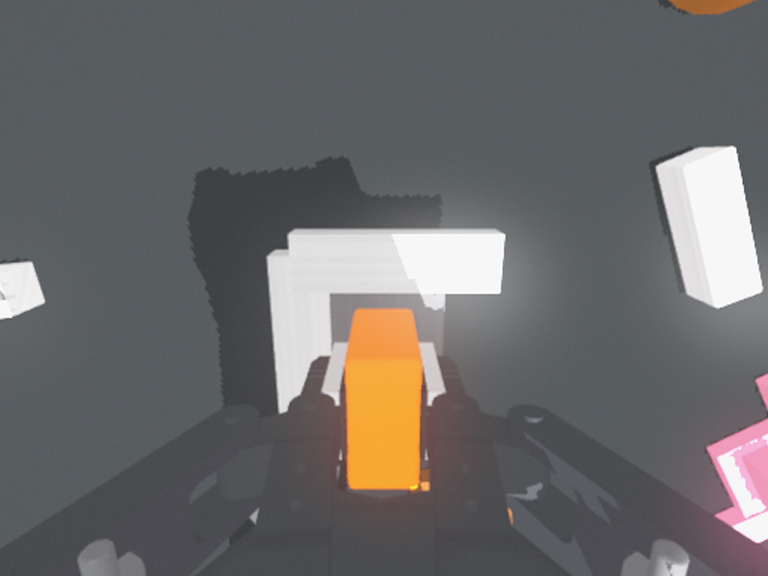

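The square is held. At 1.5x, the short arm's outer edge is at row ~234, the long arm's at column ~270 (tip cut away), and the square is parallel to the tool axes. Work out the heel in tool axes, and the way to a pre-fit pose.

```bash
python3 - <<'E'
from h import *
z=np.load('w6.npz');k,M=z['k'],z['M']
T=tool();zz=T[2,3]-.1936+.012
P=ray(np.array([(271,235),(502,235),(276,400),(331,294)])/1.5,k,M,zz)
L=(np.c_[P,np.ones(4)]@np.linalg.inv(T).T)[:,:3]*1000;print('tool-frame heel, shortend, long pt, inner:',L.round(1))
a=P[1]-P[0];print('yaw via short arm',np.degrees(np.arctan2(a[1],a[0]))+90)
# frame: inside-corner from w2, w5(second look)
z=np.load('w5.npz');k,M=z['k'],z['M']
A=ray(np.array([(73,322),(36,203),(36,200),(156,185)])/1.2,k,M,.025);print(A.round(4))
a=A[1]-A[0];b=A[2]-A[3];print('yaws',np.degrees(np.arctan2(a[1],a[0])),np.degrees(np.arctan2(b[1],b[0]))-90)
t=np.linalg.solve(np.c_[a[:2],-b[:2]],A[2,:2]-A[0,:2]);print('corner',A[0]+a*t[0])
E
```

```text
tool-frame heel, shortend, long pt, inner: [[ 47.3 -40.6 181.5]
 [ 47.3  41.4 181.5]
 [-19.1 -43.6 181.6]
 [ 25.3 -20.1 181.6]]
yaw via short arm -21.402273259158648
[[ 0.4907  0.0837  0.025 ]
 [ 0.6189  0.0449  0.025 ]
 [ 0.6215  0.0432  0.025 ]
 [ 0.592  -0.0739  0.025 ]]
yaws -16.854431876111672 -14.151841978417664
corner [0.62169236 0.04403796 0.025     ]
```

Emit:
drive_tool(series=[-14,-41,0,0,0,0,0,-14,-41,0,0,0,0,0,-14,-41,0,0,0,0,0,-14,-41,0,0,0,0,0,-14,-41,0,0,0,0,0])

```text
time_s: 13.8
ee_pos: [0.5374, -0.0361, 0.2688]
tool_rot: [179.9, 0.2, -21.4]
wrist_force: [0.5, 0.2, -3.4]
finger_gap: 0.0213
finger_force: 59.7
```

Emit:
drive_tool(series=[-14,-41,0,0,0,0,0,0,0,0,0,0,-5.8,0,0,0,0,0,0,0,0,0,0,0,0,0,0,0])

```text
time_s: 14.2
ee_pos: [0.5397, 0.0044, 0.2693]
tool_rot: [179.9, 0.1, -15.8]
wrist_force: [-0.3, -0.5, -3.0]
finger_gap: 0.0214
finger_force: 60.1
```

```bash
python3 - <<'E'
from h import *
go(.539,.007,.271)
im,d,k,M=look('wrist');np.savez('w7',im=im,d=d,k=k,M=M);save('w7.png',im,1.5)
E
```

```text
shift mm [-1.4 -2.3 -1.7] | 3.2 yaw now [ 1.799e+02  1.500e-01 -1.577e+01] pos [0.5397 0.0044 0.2693] j [   5.   24.  -13.  113.    8.   44. -118.] t 14.2
```

View pics/w7.png

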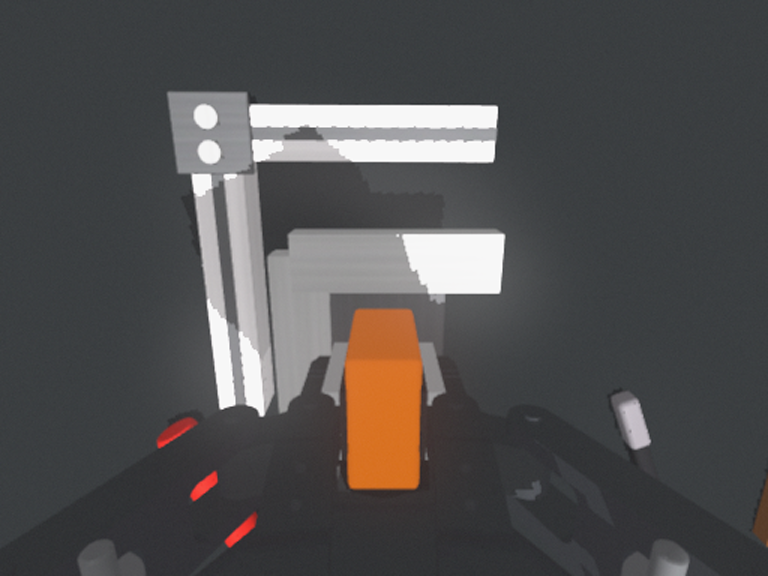

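At 1.5x, the far rail's inner edge is at row 162 (cols 253–494). The left rail's inner top edge runs (240,180)→(264,408), its foot at (258,180). The square hangs inside with its edges at row 235 and column 271.

```bash
python3 - <<'E'
from h import *
z=np.load('w7.npz');k,M=z['k'],z['M'];T=tool();Ti=np.linalg.inv(T)
def t(p,zz): 
    P=ray(np.atleast_2d(p)/1.5,k,M,zz);return (np.c_[P,np.ones(len(P))]@Ti.T)[:,:3]*1000
print('far',t(np.array([(255,162),(494,162)]),.025).round(1))
print('left top',t(np.array([(240,180),(264,408)]),.025).round(1),'foot',t(np.array([(258,180)]),0).round(1))
zz=T[2,3]-.1936+.012;print('heel',t(np.array([(271,235)]),zz).round(1), 'long pt',t(np.array([(274,400)]),zz).round(1),zz-.012)
E
```

```text
far [[ 70.1 -62.1 244.4]
 [ 70.1  51.5 244.6]]
left top [[ 61.7 -70.  244.4]
 [-63.7 -68.5 244.6]] foot [[ 60.4 -68.4 269.4]]
heel [[ 46.4 -40.7 181.4]] long pt [[-19.5 -44.4 181.6]] 0.07603446667216496
```

Emit:
drive_tool(series=[0,0,30,0,0,0,0,0,0,25,0,0,0,0,0,0,12,0,0,0,0,0,0,5,0,0,0,0,0,0,0,0,0,0,0])

```text
time_s: 14.75
ee_pos: [0.5404, 0.0049, 0.1984]
tool_rot: [180.0, 0.0, -15.7]
wrist_force: [0.0, -0.3, -4.0]
finger_gap: 0.0214
finger_force: 59.9
```

Emit:
drive_tool(series=[0,0,3,0,0,0,0,0,0,0,0,0,0,0])

```text
time_s: 14.95
ee_pos: [0.5407, 0.0055, 0.1964]
tool_rot: [-180.0, -0.1, -15.6]
wrist_force: [0.6, 0.1, -3.5]
finger_gap: 0.0212
finger_force: 59.9
```

Emit:
drive_tool(series=[0,0,2,0,0,0,0,0,0,0,0,0,0,0])

```text
time_s: 15.15
ee_pos: [0.5404, 0.0056, 0.194]
tool_rot: [-180.0, -0.0, -15.6]
wrist_force: [-0.5, -0.2, -3.0]
finger_gap: 0.0212
finger_force: 59.9
```

Emit:
drive_tool(series=[0,0,1.5,0,0,0,0,0,0,0,0,0,0,0])

```text
time_s: 15.35
ee_pos: [0.5406, 0.0057, 0.1936]
tool_rot: [-180.0, -0.1, -15.6]
wrist_force: [-2.9, 0.9, 6.0]
finger_gap: 0.0214
finger_force: 61.5
```

Emit:
drive_tool(series=[6,-7,0,0,0,0,0,6,-7,0,0,0,0,0,6,-7,0,0,0,0,0,0,0,0,0,0,0,0])

```text
time_s: 15.75
ee_pos: [0.5653, 0.022, 0.1936]
tool_rot: [-179.9, -0.3, -15.5]
wrist_force: [2.2, 1.0, 5.2]
finger_gap: 0.0213
finger_force: 61.3
```

Emit:
drive_tool(series=[2,-2.5,0,0,0,0,0,0,0,0,0,0,0,0])

```text
time_s: 15.95
ee_pos: [0.5665, 0.0227, 0.1936]
tool_rot: [180.0, -0.1, -15.6]
wrist_force: [-1.6, -1.3, 8.6]
finger_gap: 0.0213
finger_force: 61.9
```

Emit:
drive_tool(series=[1.5,-2,0,0,0,0,0,0,0,0,0,0,0,0])

```text
time_s: 16.15
ee_pos: [0.5673, 0.0231, 0.1937]
tool_rot: [179.8, 0.1, -15.6]
wrist_force: [-7.9, -4.0, 14.3]
finger_gap: 0.0212
finger_force: 62.7
```

Emit:
drive_tool(series=[1,-1.5,0,0,0,0,0,0,0,0,0,0,0,0])

```text
time_s: 16.35
ee_pos: [0.568, 0.0233, 0.1937]
tool_rot: [179.7, 0.2, -15.7]
wrist_force: [-9.7, -6.9, 18.7]
finger_gap: 0.021
finger_force: 63.2
```

```bash
cat >> h.py <<'E'
def ff():
    o=status.get_obs();T=tool();print('tool force',(T[:3,:3].T@o['wrist_force']).round(1),'torque',(T[:3,:3].T@o['ft_torque']).round(2),T[:3,3].round(4),o['tool_rot'].round(2),o['time_s'])
E
python3 -c "
from h import *
ff()"
```

```text
tool force [ -7.5   9.4 -18.6] torque [-1.33 -1.1   0.07] [0.568  0.0233 0.1937] [ 1.7971e+02  1.6000e-01 -1.5700e+01] 16.35
```

Emit:
drive_tool(series=[0,0,-1,0,0,0,0,0,0,0,0,0,0,0])

```text
time_s: 16.55
ee_pos: [0.568, 0.0232, 0.1938]
tool_rot: [179.7, 0.2, -15.7]
wrist_force: [-6.9, -4.8, 10.3]
finger_gap: 0.0214
finger_force: 62.2
```

Emit:
drive_tool(series=[1.5,-1,0,0,0,0,0,0,0,0,0,0,0,0,0,0,0,0,0,0,0])

```text
time_s: 16.85
ee_pos: [0.5694, 0.0232, 0.1939]
tool_rot: [179.7, 0.2, -15.7]
wrist_force: [-8.0, -7.3, 13.1]
finger_gap: 0.0213
finger_force: 62.4
```

```bash
python3 - <<'E'
from h import *
ff()
im,d,k,M=look('wrist');np.savez('w8',im=im,d=d,k=k,M=M);save('w8.png',im[40:300,80:400],2.4)
E
```

```text
tool force [ -5.7   9.3 -13. ] torque [-1.54 -0.83  0.08] [0.5694 0.0232 0.1939] [179.66   0.22 -15.74] 16.85
```

View pics/w8.png

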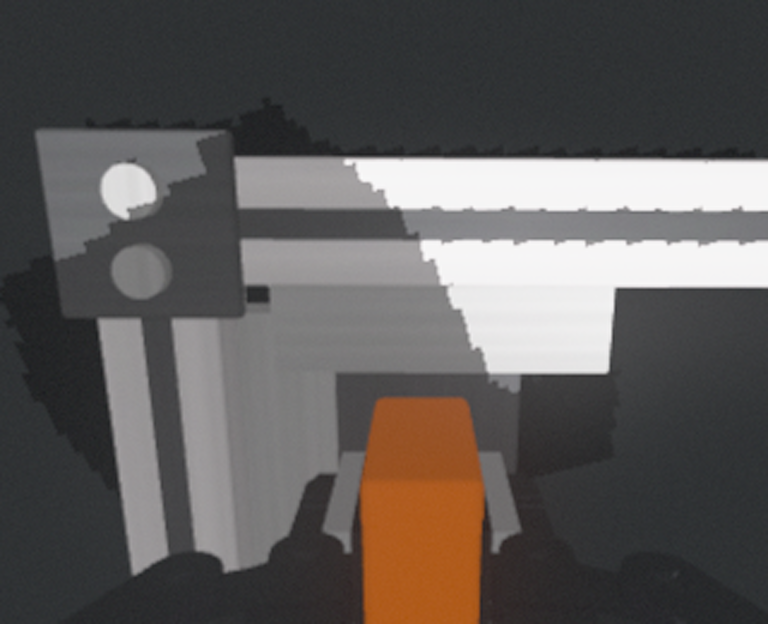

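The crop shows the long arm lying against the left rail; the short arm is at the far rail's edge (row ~287), but x still gave way, so push x more.

Emit:
drive_tool(series=[1.5,0,0,0,0,0,0,0,0,0,0,0,0,0])

```text
time_s: 17.1
ee_pos: [0.5702, 0.023, 0.1939]
tool_rot: [179.6, 0.3, -15.8]
wrist_force: [-11.0, -6.5, 16.5]
finger_gap: 0.0213
finger_force: 62.9
```

Emit:
drive_tool(series=[1.5,-0.5,0,0,0,0,0,0,0,0,0,0,0,0])

```text
time_s: 17.3
ee_pos: [0.5708, 0.0231, 0.194]
tool_rot: [179.6, 0.5, -15.8]
wrist_force: [-15.4, -6.5, 20.3]
finger_gap: 0.0214
finger_force: 63.4
```

Emit:
drive_tool(series=[1,-0.5,0,0,0,0,0,0,0,0,0,0,0,0])

```text
time_s: 17.5
ee_pos: [0.5712, 0.0232, 0.1941]
tool_rot: [179.5, 0.6, -15.8]
wrist_force: [-17.6, -6.2, 23.5]
finger_gap: 0.0215
finger_force: 63.9
```

```bash
python3 -c "
from h import *
ff()"
```

```text
tool force [-15.5  11.  -23.2] torque [-1.86 -2.5   0.21] [0.5712 0.0232 0.1941] [179.49   0.62 -15.78] 17.5
```

Emit:
drive_tool(series=[0,-1,-1.3,0,0,0,0,0,0,0,0,0,0,0,0,0,0,0,0,0,0])

```text
time_s: 17.8
ee_pos: [0.5714, 0.0234, 0.1943]
tool_rot: [179.4, 0.6, -15.8]
wrist_force: [-14.0, -7.0, 14.8]
finger_gap: 0.0213
finger_force: 62.9
```

```bash
python3 -c "
from h import *
ff()
for i in range(4): im,d,k,M=look('wrist')
save('w9.png',im[80:240,120:360],3.3);ff()"
```

```text
tool force [-11.7  10.7 -14.6] torque [-2.13 -2.06  0.25] [0.5714 0.0234 0.1943] [179.44   0.63 -15.8 ] 17.8
tool force [-10.7  11.6 -15.8] torque [-2.08 -1.99  0.22] [0.5714 0.0234 0.1943] [179.44   0.63 -15.8 ] 18.0
```

View pics/w9.png

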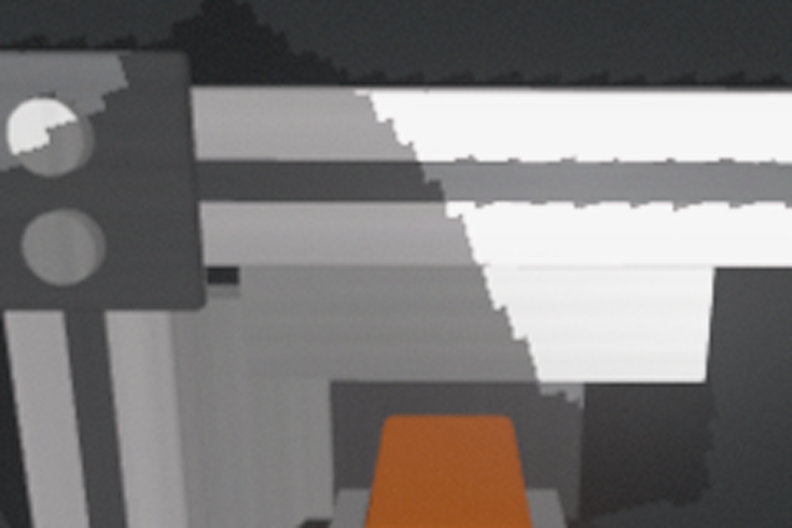

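The square sits flush on both rails, with no gap along either edge. The push is about 11 N on each, held by the grip. Handing in.

```bash
python3 -c "
from h import *
print(ticket.close_job())"
```

```text
the job is handed in; nothing more can be done
None
```

The job is handed in: the key was wound until it hit its stop, and the gripped square is pressed flat into the frame corner with about 11 N towards each rail. The hand-in returned no verdict; I judged the stop by a jump in wrist torque and a later look at the key, and the fit by the wrist forces and a close picture.

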